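# Take down the label holder of the vacant bottle place

### The job

One of the four places on the bottle stand is out of use: a flat disc lies there instead of a bottle. Take down the label holder that hangs over that place (raise it until the stud heads are in the wide ends of its keyhole slots, then draw it off the studs) and stand it upright in the empty compartment of the tray. Leave the other holders, the bottles and everything else where they are.

Things in the scene. Friction and masses are not known exactly. Their poses are not given: they have to be found in the camera images.
- stand: Fixed bottle stand, base 110 x 430 x 16 mm, upright white board at its rear edge (front face x = +43 mm, top 252 mm up). Origin: centre of the underside; x from front to board (away from robot), y along board, z up. Four places at y = -150, -50, 50, 150 mm, each with a bottle or the disc on the base at x = -5 mm; above each a label holder hangs on two headed studs (point stud).
- stud (a point): Head front of one of the 8 fixed steel studs: the upper one of the place at y = -150 mm, 239 mm up. Each place has two, 239 and 197 mm up, pointing to the stand's -x: shank 6 mm, head 16 mm wide, 4 mm thick, its front 10.5 mm off the board.
- disc: Flat round dark steel blanking disc, 58 mm wide, 6 mm thick, fixed on the stand's base at the place that has no bottle. Origin: centre of its underside.
- tray: Fixed grey plastic tray, 100 x 270 mm, walls 28 mm high, walls and floor 4 mm thick, with three compartments in a row along its y (centres at y = -89, 0, +89 mm, each about 92 mm in x by 85 mm in y). Origin: centre of its underside, on the bench; z up.
- mat: Thin rubber mat, 74 x 70 x 3 mm, fixed on the floor of the one empty tray compartment, at its centre, turned with the tray. Origin: centre of its underside, 4 mm above the bench, so its top is 7 mm above the bench.
- timer: Kitchen-type bench timer, 58 x 58 x 20 mm, lying in a tray compartment. Origin: centre of its underside. Bystander.
- tape_roll: Roll of tape, 77 mm wide, 19 mm high, lying in a tray compartment. Origin: centre of its underside. Bystander.
- bottle_small_mid (a point): Small bottle, 42 mm wide, 78 mm high, on the stand; point at its centre, half-way up. Bystander.
- bottle_amber_mid (a point): Brown bottle, 58 mm wide, 115 mm high, on the stand; point at its centre, half-way up. Bystander.
- bottle_blank_mid (a point): White bottle, 60 mm wide, 125 mm high, on the stand; point at its centre, half-way up. Bystander.
- wash_bottle_mid (a point): Wash bottle with bent spout, 66 x 113 mm, 214 mm high, loose on the bench; point on its axis 100 mm up. Bystander.
- holder0_mid (a point): Label holder hanging over the stand's place at y = -150 mm: grey upright box 34 (x) x 44 (y) x 90 mm high, 80 to 170 g, white label on its front, back against the board, top level with the board's to 2 mm. Point: its centre, 45 mm above its underside; axes as the stand's. All four alike; keyholes: see point keyhole.
- holder1_mid (a point): Label holder hanging over the stand's place at y = -50 mm: grey upright box 34 (x) x 44 (y) x 90 mm high, 80 to 170 g, white label on its front, back against the board, top level with the board's to 2 mm. Point: its centre, 45 mm above its underside; axes as the stand's. Keyholes in its back: see point keyhole; all four holders alike.
- holder2_mid (a point): Label holder hanging over the stand's place at y = +50 mm: grey upright box 34 (x) x 44 (y) x 90 mm high, 80 to 170 g, white label on its front, back against the board, top level with the board's to 2 mm. Point: its centre, 45 mm above its underside; axes as the stand's. Keyholes in its back: see point keyhole; all four holders alike.
- holder3_mid (a point): Label holder hanging over the stand's place at y = +150 mm: grey upright box 34 (x) x 44 (y) x 90 mm high, 80 to 170 g, white label on its front, back against the board, top level with the board's to 2 mm. Point: its centre, 45 mm above its underside; axes as the stand's. Keyholes in its back: see point keyhole; all four holders alike.
- keyhole (a point): Centre of the upper keyhole's wide end in the back of the holder at y = -150 mm (all alike). Each holder has two keyholes, 42 mm apart in height: narrow (8 mm) at the top, where the shanks rest, wide (22 x 22 mm) below. Raised 22 mm (20 to 24) from where it hangs, a holder comes straight off towards the stand's -x; 15 mm clears the heads.
Not all that is in view belongs to the job. What is shaped like the part that bears holder2_mid but pink or yellow is not meant.

How it is judged:
By the outcome, as a careful person would: the job done as asked, in the order asked, and still so for the second after the job is handed in, with the robot touching nothing.
It also fails if it takes over 42 s, if anything falls off the work surface, if the arm or the gripper's body presses on something with over 40 N, if the wrist force passes 120 N, or if a joint passes its speed limit or range.

### The arm

A 7-joint arm with a two-finger parallel gripper is mounted at the origin on a cart in front of the work surface, level with it; the furniture and walls round the work are solid. World frame = base frame: x ahead of the robot, y to its left, z up, the work surface at z = 0. Lengths are in m, angles in rad, forces in N, time in s.
With the tool pointing down it reaches from about 0.4 to 0.85 m from the base axis. Payload 10.4 kg.
Tool frame: the origin (TCP) lies midway between the tips of the shut fingers; the grasp point (between the pads) lies 19 mm behind it (r.tcp_to_grasp is the z of the grasp point in the tool frame, in m); z points along the fingers, x is the direction in which the jaws open and shut, and the axes are right-handed (so a half turn about z gives the same grasp; the last joint's range is limited). The gripper opens to 87 mm and grips with 3 to 60 N. Pads are 19 mm wide; open, the fingers measure 117 mm over their backs; the gripper's body (75 mm by 190 mm) begins 51 mm behind the grasp point.
Start: joints at [1.313, 0.332, -0.065, 1.46, 0.022, 1.35, -0.088], TCP at [0.145, -0.608, 0.183] pointing down, gripper open.
Joint ranges: [-2.6, 2.6], [-0.5, 2.12], [-1.47, 1.34], [0.16, 2.42], [-1.27, 4.41], [0.06, 2.06], [-2.6, 2.6]. Speed limits (rad/s): [2.22, 2.22, 2.79, 2.79, 3.14, 3.14, 3.14].

### API

Orientations are given as a unit quaternion [x, y, z, w].
In Python, from bench import r, camera, close_job gives the robot as it stands. The module is installed in compiled form; this text tells all that it offers.
- The arm moves only by the shell command python3 -m crank 'ROWS' [FORCE]. ROWS is JSON, a list of rows, each an object of numbers: "x", "y", "z": the shift along the tool's x, y, z scaled (see below); "ax", "ay", "az": the turn, a rotation vector about the tool's x, y, z scaled (see below); "claw": the closure, from -1 (fully open) to 1 (shut), so that 0 is half open. A call has exactly 5 rows; each row is the pose to reach, as a shift and turn from the pose commanded when the call began, along the tool's axes at that moment; what a row does not reach only later rows make up. The controller multiplies each number of a shift by 1 m and each number of a turn by 2 rad. A row lasts 1/12 s, in which the tool goes at most 41.7 mm and 7.16 degrees, less where a joint would pass 70% of its speed; a pose out of reach is approached as far as the arm can. A call with a number of a shift or a turn outside -1 to 1 is refused whole. A call with a gripper value outside its range is refused whole. The fingers move at their own pace and stop on an object; FORCE is the grip in N (left out, the last holds). Time passes only in rows, so rows that repeat a pose let the fingers close, or fill a call up. It gives the time, the measured TCP pose, the force and the opening at its end, in the units of the state.
- r.read_state(): the state, without advancing time (a new reading comes with each control period).
- camera(name): name is "side" or "top"; returns a dict with "color" (420x560x3 uint8, blue, green, red), "fx", "fy", "cx", "cy" (pixels), "D" ([k1, k2, p1, p2, k3] as OpenCV has them; the pictures are not rectified), "eye" and "orientation" of the camera in the world. Camera axes: x right, y down, z forward; pixel columns grow to the right and rows downward; lengths in m; the calibration is good to about 2 mm. A picture is of the moment at which its call begins. There is no depth.
- close_job(): hands the job in, once; it reports no verdict.
The state is a dict: "time": time; "joint_positions": joint angles; "joint_vel": joint speeds; "joint_torque": joint torques, N m; "ee_pos": TCP position; "eef_rot": TCP orientation; "ft_force": force on the tool from outside, world axes, zero at the start; "torque": the same for the moment, N m; "width": finger opening in m.
Only numpy, scipy, OpenCV 4.12 (cv2) and the standard library are available. Lean on these libraries where they do the work, as an engineer would, in place of code of your own. Each camera call takes 0.05 s, during which the arm holds its last target. There are 200 camera calls.

## Working session

There is one attempt and no reset: what is moved stays moved. The work goes in short steps, Python scripts to look and compute and a shell command to move; the robot and the scene stay as the last step left them, time stands still between calls to the robot, and variables do not carry over. Pictures are saved under pics/ and viewed, about 8 in all and at most 12, crops included, and the job is handed in when it is done.

```bash
mkdir -p pics; python3 - <<'E'
from bench import r,camera
import cv2,numpy as np
for n in("side","top"):
    c=camera(n);cv2.imwrite(f"pics/{n}0.png",c["color"])
    print(n,{k:np.round(c[k],4).tolist() for k in c if k!="color"})
s=r.read_state();print(s["time"],s["ee_pos"],s["eef_rot"],s["width"],r.tcp_to_grasp)
E
```

```text
side {'fx': 387.1619, 'fy': 387.1619, 'cx': 277.7053, 'cy': 211.1749, 'D': [0.0122, 0.0, 0.0, 0.0, 0.0], 'eye': [0.2649, 0.895, 0.6769], 'orientation': [-0.1448, 0.8463, -0.5066, 0.0782]}
top {'fx': 492.7472, 'fy': 492.7472, 'cx': 282.047, 'cy': 203.9105, 'D': [-0.1002, 0.0, 0.0, 0.0, 0.0], 'eye': [0.4426, -0.0264, 1.3555], 'orientation': [0.7144, -0.6979, 0.0369, -0.0335]}
0.1 [ 0.14529338 -0.60749097  0.18234984] [ 7.85058970e-01 -6.19420728e-01 -5.02046010e-04 -3.51229356e-04] 0.08711559276899351 -0.0187
```

View pics/side0.png

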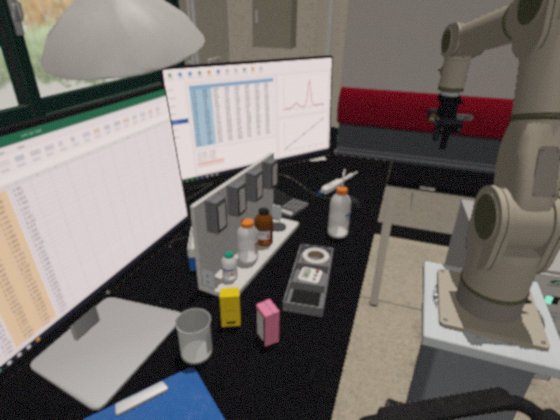

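View pics/top0.png

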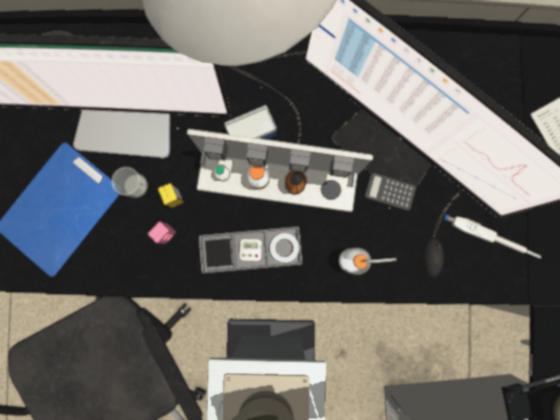

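The top view shows the bottles at (221,171), (258,175) and (296,181). The disc is at (332,189), the right end of the stand, so the place is y=-150 and the holder is holder0 at about (343,165). The empty compartment is the left one at (218,252), and the timer and tape are in the other two. I'll enlarge both views to confirm and measure.

```bash
python3 - <<'E'
import cv2
a=cv2.imread("pics/top0.png")[125:275,185:385];cv2.imwrite("pics/top0c.png",cv2.resize(a,None,fx=4,fy=4,interpolation=cv2.INTER_CUBIC))
a=cv2.imread("pics/side0.png")[150:315,180:345];cv2.imwrite("pics/side0c.png",cv2.resize(a,None,fx=3.6,fy=3.6,interpolation=cv2.INTER_CUBIC))
E
```

```text
(no output)
```

View pics/top0c.png

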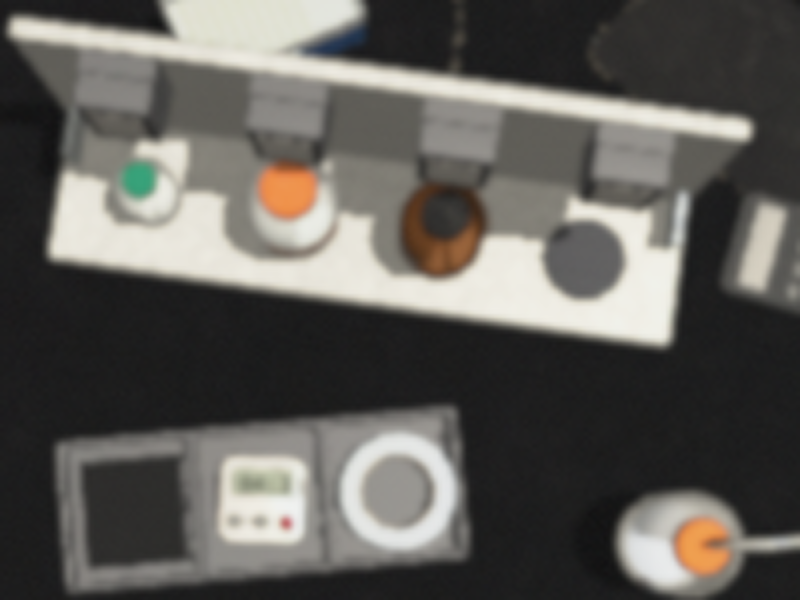

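View pics/side0c.png

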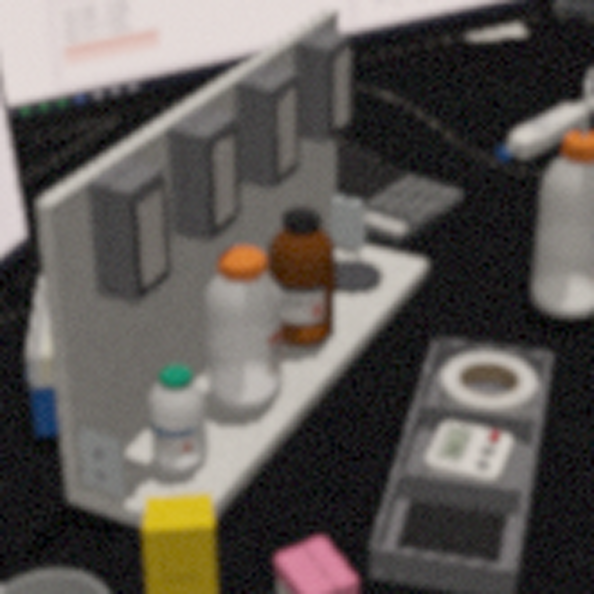

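Confirmed: the disc is at crop (584,259), the rightmost place, and holder0 is directly above it at crop (633,150) in the top view. It is the far one in the side view. The mat is in the left compartment. Now I'll fit the poses.

```bash
cat > h.py <<'E'
import numpy as np,cv2
from scipy.spatial.transform import Rotation as R
from scipy.optimize import least_squares
from bench import r,camera
C={n:camera(n) for n in("side","top")}
def proj(n,P):
    c=C[n];M=R.from_quat(c["orientation"]).inv().as_matrix();t=-M@np.array(c["eye"])
    K=np.array([[c["fx"],0,c["cx"]],[0,c["fy"],c["cy"]],[0,0,1.]])
    return cv2.projectPoints(np.array(P,float).reshape(-1,3),cv2.Rodrigues(M)[0],t,K,np.array(c["D"],float))[0][:,0]
def w(p,P): # p=x,y,yaw
    return R.from_euler("z",p[2]).apply(P)+[p[0],p[1],0]
def fit(obs,p0):
    f=lambda p:np.concatenate([(proj(n,w(p,np.array(P)))-np.array(u)).ravel() for n,P,u in obs])
    s=least_squares(f,p0,loss="soft_l1");return s.x,f(s.x).reshape(-1,2)
E
python3 - <<'E'
from h import *
T=lambda L:[((a+.5)/4-.5+185,(b+.5)/4-.5+125) for a,b in L]
S=lambda L:[((a+.5)/3.6-.5+180,(b+.5)/3.6-.5+150) for a,b in L]
p,e=fit([("top",[(.055,.215,.252),(.055,-.215,.252),(.043,.215,.252),(.043,-.215,.252),(-.055,.215,.016),(-.055,-.215,.016),(-.005,-.15,.022)],T([(12,17),(752,121),(14,37),(748,138),(48,260),(670,347),(584,259)])),
("side",[(-.055,-.215,.016),(.043,.215,.252),(.009,.172,.164)],S([(430,262),(45,203),(135,297)]))],[.55,0,-.1])
print("stand",p.round(4),e.round(1).tolist())
q,e=fit([("top",[(.05,.135,.028),(.05,-.135,.028),(-.05,-.135,.028),(-.05,.135,.028)],T([(57,441),(455,405),(468,558),(68,592)])),
("side",[(.05,-.135,.028),(-.05,-.135,.028),(-.05,.135,.028)],S([(435,340),(553,352),(517,590)]))],[.4,0,.1])
print("tray",q.round(4),e.round(1).tolist())
hol=w(p,np.array([[.026,-.15,.207]]))[0];mat=w(q,np.array([[0,.089,.007]]))[0]
print("holder",hol,"mat",mat, "matpix",proj("top",mat), "want crop 137,512:",T([(137,512)]))
s=r.read_state();M=R.from_quat(s["eef_rot"])
g=R.from_euler("z",p[2])*R.from_euler("x",np.pi)*R.from_euler("z",np.pi/2)
for k,tz in (("above",.34),("grasp",.207)):
    print(k,M.inv().apply(np.array([hol[0],hol[1],tz])-s["ee_pos"]).round(4))
print((M.inv()*g).as_rotvec(),g.as_matrix().round(3).tolist(),M.as_matrix().round(3).tolist(),s["time"])
E
```

```text
stand [ 0.6416 -0.0157 -0.1192] [[-0.4, -0.4], [0.3, -0.1], [-1.8, -0.3], [0.7, 0.8], [-0.1, -0.8], [-0.3, -0.4], [0.3, 0.0], [-0.2, -0.9], [1.0, -0.0], [0.6, 0.7]]
tray [0.4497 0.0523 0.112 ] [[-0.4, 0.7], [-0.2, 0.9], [-0.0, -0.3], [-0.4, 0.1], [-0.0, -1.1], [-0.1, -0.1], [-0.5, -5.8]]
holder [ 0.64961717 -0.16768815  0.207     ] mat [0.43973337 0.14072285 0.007     ] matpix [[217.81097624 252.61231053]] want crop 137,512: [(218.875, 252.625)]
above [-0.3106 -0.5928 -0.1572]
grasp [-0.3105 -0.5928 -0.0242]
[2.03587189e-04 8.26519996e-04 3.54055787e-01] [[-0.119, -0.993, -0.0], [-0.993, 0.119, -0.0], [0.0, 0.0, -1.0]] [[0.233, -0.973, -0.0], [-0.973, -0.233, 0.001], [-0.001, 0.0, -1.0]] 0.2
```

```bash
cat > to.py <<'E'
import sys
from h import *
s=r.read_state();M=R.from_quat(s["eef_rot"]);t=np.array([float(a) for a in sys.argv[1:4]]);yaw=float(sys.argv[4])
g=R.from_euler("z",yaw)*R.from_euler("x",np.pi)*R.from_euler("z",np.pi/2)
print("shift",M.inv().apply(t-s["ee_pos"]).round(4),"turn/2",((M.inv()*g).as_rotvec()/2).round(4),"t",s["time"],"q",np.round(s["joint_positions"],2),"F",np.round(s["ft_force"],1))
E
python3 -m crank '[{"x":-0.014,"y":-0.026,"z":-0.025,"az":0.035,"claw":-1},{"x":-0.028,"y":-0.052,"z":-0.05,"az":0.07,"claw":-1},{"x":-0.042,"y":-0.078,"z":-0.075,"az":0.105,"claw":-1},{"x":-0.056,"y":-0.105,"z":-0.1,"az":0.14,"claw":-1},{"x":-0.07,"y":-0.13,"z":-0.125,"az":0.177,"claw":-1}]'
python3 to.py .6496 -.1677 .34 -.1192
```

```text
shift [-0.3107 -0.5928 -0.1571] turn/2 [0.     0.0002 0.177 ] t 0.3 q [ 1.31  0.33 -0.06  1.46  0.02  1.35 -0.09] F [-0.2  0.2 -0.4]schema error: expected keys x, y, z, ax, ay, az, claw
```

```bash
sed -i 's/^from h import \*/import numpy as np\nfrom scipy.spatial.transform import Rotation as R\nfrom bench import r/' to.py
python3 -m crank '[{"x":-0.014,"y":-0.026,"z":-0.025,"ax":0,"ay":0,"az":0.035,"claw":-1},{"x":-0.028,"y":-0.052,"z":-0.05,"ax":0,"ay":0,"az":0.07,"claw":-1},{"x":-0.042,"y":-0.078,"z":-0.075,"ax":0,"ay":0,"az":0.105,"claw":-1},{"x":-0.056,"y":-0.105,"z":-0.1,"ax":0,"ay":0,"az":0.14,"claw":-1},{"x":-0.07,"y":-0.13,"z":-0.125,"ax":0,"ay":0,"az":0.177,"claw":-1}]'
python3 to.py .6496 -.1677 .34 -.1192
```

```text
time: 0.72
ee_pos: [0.2567, -0.5082, 0.3093]
eef_rot: [-0.663, 0.749, -0.0, 0.0]
ft_force: [0.8, -1.2, -0.8]
width: 0.0872
shift [-0.3859 -0.3485 -0.0306] turn/2 [-0.0001 -0.     -0.0016] t 0.7167 q [ 1.12  0.18 -0.11  1.39  0.02  1.57 -0.69] F [ 0.8 -1.2 -0.8]
```

```bash

python3 -m crank '[{"x":-0.03,"y":-0.027,"z":-0.01,"ax":0,"ay":0,"az":0,"claw":-1},{"x":-0.06,"y":-0.054,"z":-0.02,"ax":0,"ay":0,"az":0,"claw":-1},{"x":-0.09,"y":-0.081,"z":-0.03,"ax":0,"ay":0,"az":0,"claw":-1},{"x":-0.12,"y":-0.108,"z":-0.03,"ax":0,"ay":0,"az":0,"claw":-1},{"x":-0.15,"y":-0.135,"z":-0.03,"ax":0,"ay":0,"az":0,"claw":-1}]'
python3 -m crank '[{"x":-0.03,"y":-0.027,"z":0,"ax":0,"ay":0,"az":0,"claw":-1},{"x":-0.06,"y":-0.054,"z":0,"ax":0,"ay":0,"az":0,"claw":-1},{"x":-0.09,"y":-0.081,"z":0,"ax":0,"ay":0,"az":0,"claw":-1},{"x":-0.12,"y":-0.108,"z":0,"ax":0,"ay":0,"az":0,"claw":-1},{"x":-0.15,"y":-0.135,"z":0,"ax":0,"ay":0,"az":0,"claw":-1}]'
python3 to.py .6496 -.1677 .34 -.1192
```

```text
time: 1.13
ee_pos: [0.4088, -0.3753, 0.339]
eef_rot: [-0.664, 0.748, -0.001, 0.0]
ft_force: [0.4, -1.1, 0.3]
width: 0.0871
time: 1.55
ee_pos: [0.5604, -0.2424, 0.3382]
eef_rot: [-0.664, 0.748, -0.0, 0.0]
ft_force: [-0.6, -0.5, 0.9]
width: 0.087
shift [-0.0848 -0.0796 -0.0018] turn/2 [-0.0002 -0.0001 -0.0002] t 1.55 q [ 0.62  0.3  -0.38  1.2   0.11  1.66 -1.43] F [-0.6 -0.5  0.9]
```

```bash

python3 -m crank '[{"x":-0.028,"y":-0.026,"z":0,"ax":0,"ay":0,"az":0,"claw":-1},{"x":-0.056,"y":-0.052,"z":0,"ax":0,"ay":0,"az":0,"claw":-1},{"x":-0.085,"y":-0.077,"z":0,"ax":0,"ay":0,"az":0,"claw":-1},{"x":-0.085,"y":-0.077,"z":0,"ax":0,"ay":0,"az":0,"claw":-1},{"x":-0.085,"y":-0.077,"z":0,"ax":0,"ay":0,"az":0,"claw":-1}]'
python3 to.py .6496 -.1677 .207 -.1192
python3 - <<'E'
from h import *
a=C["top"]["color"][120:220,280:400];b=C["side"]["color"][120:240,220:340]
cv2.imwrite("pics/p1.png",np.hstack([cv2.resize(a,(400,333),interpolation=2),cv2.resize(b,(333,333),interpolation=2)]))
E
```

```text
time: 1.97
ee_pos: [0.647, -0.1657, 0.3366]
eef_rot: [-0.665, 0.747, 0.001, -0.0]
ft_force: [-0.8, -0.0, 0.4]
width: 0.0868
shift [ 0.0019 -0.003   0.1296] turn/2 [0.0009 0.0007 0.0022] t 1.9667 q [ 0.44  0.45 -0.41  1.02  0.17  1.71 -1.6 ] F [-0.8 -0.   0.4]
```

View pics/p1.png

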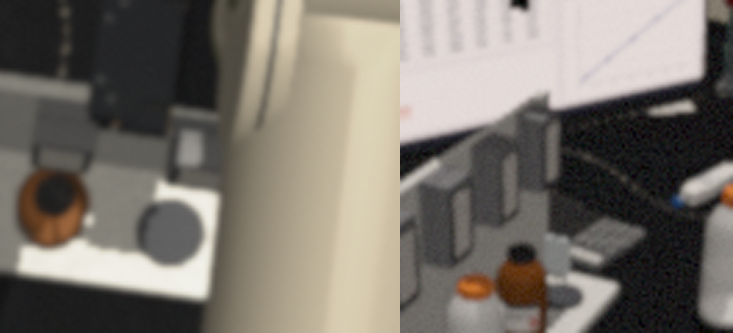

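The top view is blocked by the arm. In the side view the fingertips show above the far holder, at the top of the crop near (520,0). I'll descend.

```bash

python3 -m crank '[{"x":0.002,"y":0,"z":0.012,"ax":0,"ay":0,"az":0.002,"claw":-1},{"x":0.002,"y":0,"z":0.024,"ax":0,"ay":0,"az":0.002,"claw":-1},{"x":0.002,"y":0,"z":0.036,"ax":0,"ay":0,"az":0.002,"claw":-1},{"x":0.002,"y":0,"z":0.048,"ax":0,"ay":0,"az":0.002,"claw":-1},{"x":0.002,"y":0,"z":0.06,"ax":0,"ay":0,"az":0.002,"claw":-1}]'
python3 to.py .6466 -.1673 .207 -.1192
python3 - <<'E'
from h import *
b=C["side"]["color"][90:240,200:350]
cv2.imwrite("pics/p2.png",cv2.resize(b,(600,600),interpolation=2))
E
```

```text
time: 2.48
ee_pos: [0.6449, -0.1725, 0.2781]
eef_rot: [-0.661, 0.75, -0.001, -0.0]
ft_force: [0.4, 0.2, 0.5]
width: 0.0872
shift [-0.0055 -0.001   0.0711] turn/2 [-0.0005 -0.0006 -0.0034] t 2.4833 q [ 0.47  0.43 -0.41  1.15  0.17  1.59 -1.61] F [0.4 0.2 0.5]
```

View pics/p2.png

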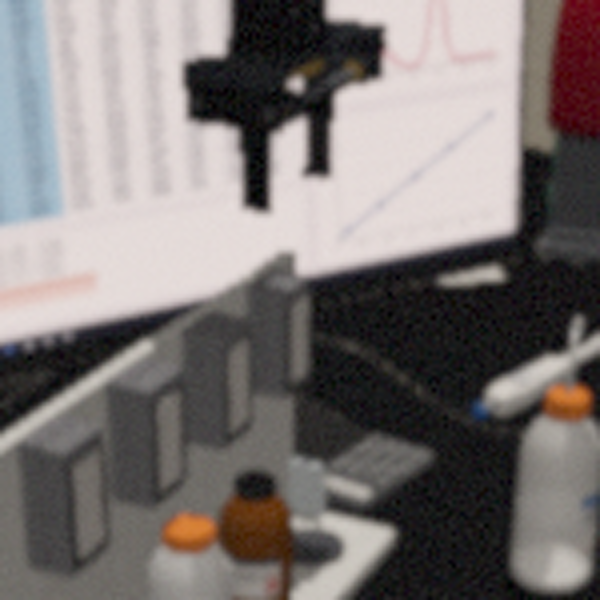

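The side view shows both fingertips, at crop (257,205) and (317,172), straddling holder0, whose top is at about (280,280). I'll check these against the projection.

```bash
python3 - <<'E'
from h import *
f=lambda P:(proj("side",P)-[200,90])*4
s=r.read_state();print(s["ee_pos"],s["time"],"tcp",f(s["ee_pos"]))
p=[.6416,-.0157,-.1192]
for y in(-.15,.15):print(y,f(w(p,np.array([[.009,y+.022,.252],[.009,y-.022,.252],[.043,y+.022,.252],[.009,y+.022,.162]]))).round(0).tolist())
print(f(w(p,np.array([[.043,-.215,.252],[.043,-.215,.016]]))))
M=R.from_quat(s["eef_rot"])
print("tips",f(M.apply([[-.0435,0,0],[.0435,0,0]])+s["ee_pos"]))
E
```

```text
[ 0.64528282 -0.17138314  0.27863317] 2.6833 tcp [[285.24702105 240.55526442]]
-0.15 [[285.0, 287.0], [310.0, 269.0], [245.0, 280.0], [284.0, 395.0]]
0.15 [[62.0, 447.0], [102.0, 418.0], [15.0, 435.0], [71.0, 574.0]]
[[295.67741071 245.61297209]
 [293.09586462 500.71641048]]
tips [[258.76099583 257.90232407]
 [310.23570145 224.18645436]]
```

The tips appear about 50 crop pixels (36 mm) higher than the state predicts, while the holder itself matches. I'll look again now that the arm is still.

```bash
python3 - <<'E'
from h import *
s=r.read_state();print(s["ee_pos"],s["eef_rot"],s["time"])
a=C["top"]["color"][90:240,250:400];b=C["side"]["color"][90:240,200:350]
M=R.from_quat(s["eef_rot"])
tip=M.apply([[-.051,0,0],[.051,0,0],[-.051,0,-.07],[.051,0,-.07]])+s["ee_pos"]
print(((proj("side",tip)-[200,90])*8/3).round(),((proj("top",tip)-[250,90])*8/3).round())
cv2.imwrite("pics/p3.png",np.hstack([cv2.resize(b,(400,400),interpolation=2),cv2.resize(a,(400,400),interpolation=2)]))
E
```

```text
[ 0.64584086 -0.17091968  0.27921978] [-6.62025708e-01  7.49480702e-01 -6.92187340e-04  3.99971311e-04] 2.7833
[[169. 174.]
 [209. 147.]
 [169. 112.]
 [210.  89.]] [[196. 184.]
 [317. 203.]
 [204. 168.]
 [333. 187.]]
```

View pics/p3.png

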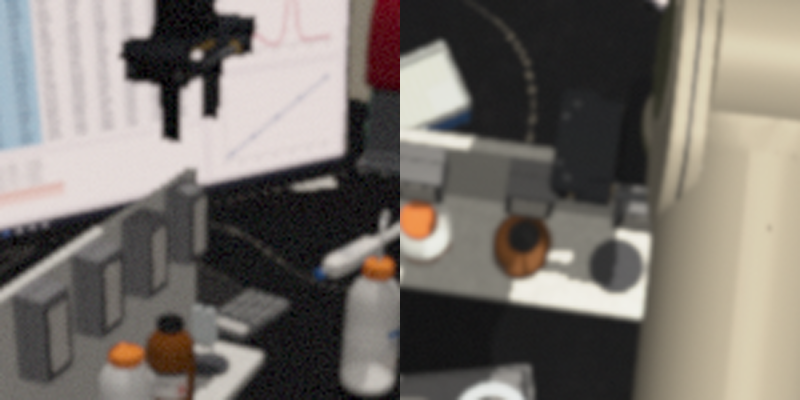

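The tips are at (171,138) and (211,116), against predicted (169,174) and (209,147). The top view agrees horizontally, so the disagreement is vertical: the open fingers look about 36 mm higher than reported. I'll descend gently to the nominal height, which is safe in either case, and look again.

```bash

python3 -m crank '[{"x":-0.004,"y":0,"z":0.012,"ax":0,"ay":0,"az":0,"claw":-1},{"x":-0.004,"y":0,"z":0.024,"ax":0,"ay":0,"az":0,"claw":-1},{"x":-0.004,"y":0,"z":0.036,"ax":0,"ay":0,"az":0,"claw":-1},{"x":-0.004,"y":0,"z":0.048,"ax":0,"ay":0,"az":0,"claw":-1},{"x":-0.004,"y":0,"z":0.055,"ax":0,"ay":0,"az":0,"claw":-1}]'
python3 - <<'E'
from h import *
b=camera("side")["color"][90:240,200:350]
s=r.read_state();print(s["ee_pos"],s["eef_rot"],s["time"],s["ft_force"])
M=R.from_quat(s["eef_rot"])
tip=M.apply([[-.051,0,0],[.051,0,0],[-.051,0,-.07],[.051,0,-.07],[-.095,.037,-.07],[.095,.037,-.07],[-.095,-.037,-.07]])+s["ee_pos"]
print(((proj("side",tip)-[200,90])*4).round().tolist())
cv2.imwrite("pics/p4.png",cv2.resize(b,(600,600),interpolation=2))
E
python3 to.py .6466 -.1673 .207 -.1192
```

```text
time: 3.2
ee_pos: [0.6455, -0.1667, 0.2208]
eef_rot: [-0.662, 0.749, 0.001, -0.001]
ft_force: [-0.1, 0.5, -0.2]
width: 0.0866
[ 0.64577263 -0.16671956  0.22239946] [-6.62159300e-01  7.49362865e-01  4.37628929e-04 -4.07257840e-04] 3.35 [-0.01703422 -0.22798245 -0.31463825]
[[252.0, 334.0], [311.0, 290.0], [251.0, 245.0], [312.0, 206.0], [268.0, 272.0], [378.0, 198.0], [177.0, 255.0]]
shift [ 0.0005 -0.0009  0.0154] turn/2 [ 0.0006 -0.     -0.0021] t 3.35 q [ 0.47  0.44 -0.42  1.25  0.18  1.48 -1.62] F [-0.  -0.2 -0.3]
```

View pics/p4.png

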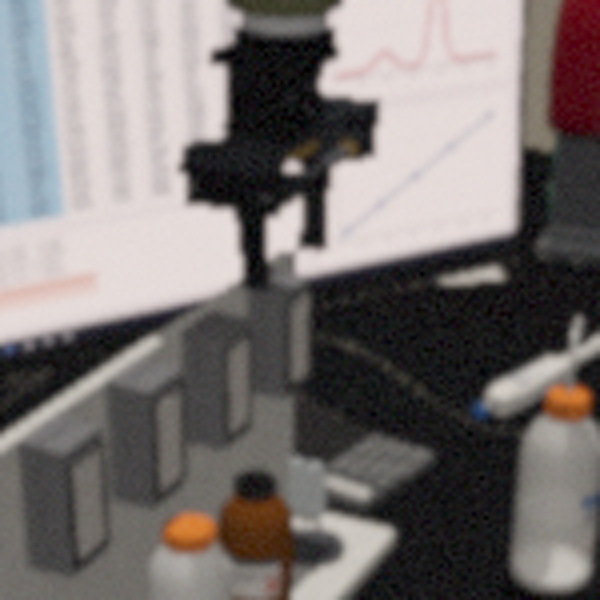

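The near tip at (255,285) is roughly level with the holder's top edge, so its true height is about 0.26 against 0.222 reported. The tool really is about 40 mm higher than the state says. Going to reported 0.188 is safe under both readings.

```bash

python3 -m crank '[{"x":0,"y":0,"z":0.008,"ax":0,"ay":0,"az":0,"claw":-1},{"x":0,"y":0,"z":0.016,"ax":0,"ay":0,"az":0,"claw":-1},{"x":0,"y":0,"z":0.024,"ax":0,"ay":0,"az":0,"claw":-1},{"x":0,"y":0,"z":0.032,"ax":0,"ay":0,"az":0,"claw":-1},{"x":0,"y":0,"z":0.034,"ax":0,"ay":0,"az":0,"claw":-1}]'
python3 - <<'E'
from h import *
b=camera("side")["color"][90:240,200:350]
s=r.read_state();print(s["ee_pos"],s["time"],s["ft_force"])
cv2.imwrite("pics/p5.png",cv2.resize(b,(600,600),interpolation=2))
E
python3 to.py .6466 -.1673 .188 -.1192
```

```text
time: 3.77
ee_pos: [0.6454, -0.1665, 0.1869]
eef_rot: [-0.662, 0.749, 0.001, -0.001]
ft_force: [-0.0, 1.1, -0.8]
width: 0.0873
[ 0.6460786  -0.16653427  0.18889589] 3.9167 [ 0.14726035 -0.27934826  0.29295194]
shift [ 0.0007 -0.0006  0.0009] turn/2 [ 0.0001  0.     -0.002 ] t 3.9167 q [ 0.47  0.46 -0.42  1.31  0.18  1.41 -1.62] F [ 0.1 -0.3  0.3]
```

View pics/p5.png

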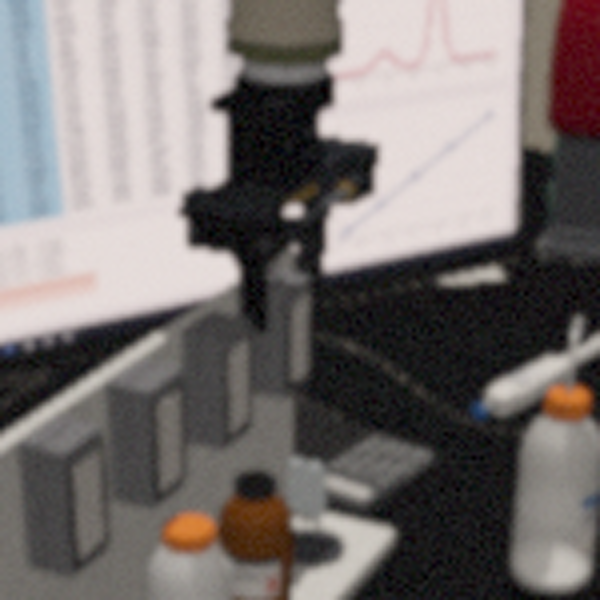

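The near finger now overlaps the holder's side, with its tip at (257,328), and the body bottom at about (250,243) is still clear above the holder's top. I'll go down 14 mm more and close.

```bash

python3 -m crank '[{"x":0,"y":0,"z":0.007,"ax":0,"ay":0,"az":-0.002,"claw":-1},{"x":0,"y":0,"z":0.014,"ax":0,"ay":0,"az":-0.002,"claw":-1},{"x":0,"y":0,"z":0.014,"ax":0,"ay":0,"az":-0.002,"claw":-1},{"x":0,"y":0,"z":0.014,"ax":0,"ay":0,"az":-0.002,"claw":-0.3},{"x":0,"y":0,"z":0.014,"ax":0,"ay":0,"az":-0.002,"claw":-0.3}]' 30
python3 -m crank '[{"x":0,"y":0,"z":0,"ax":0,"ay":0,"az":0,"claw":0.2},{"x":0,"y":0,"z":0,"ax":0,"ay":0,"az":0,"claw":1},{"x":0,"y":0,"z":0,"ax":0,"ay":0,"az":0,"claw":1},{"x":0,"y":0,"z":0,"ax":0,"ay":0,"az":0,"claw":1},{"x":0,"y":0,"z":0,"ax":0,"ay":0,"az":0,"claw":1}]' 30
python3 -m crank '[{"x":0,"y":0,"z":0,"ax":0,"ay":0,"az":0,"claw":1},{"x":0,"y":0,"z":0,"ax":0,"ay":0,"az":0,"claw":1},{"x":0,"y":0,"z":0,"ax":0,"ay":0,"az":0,"claw":1},{"x":0,"y":0,"z":0,"ax":0,"ay":0,"az":0,"claw":1},{"x":0,"y":0,"z":0,"ax":0,"ay":0,"az":0,"claw":1}]' 30
python3 to.py .6466 -.1673 .174 -.1192
```

```text
time: 4.33
ee_pos: [0.6462, -0.1666, 0.1751]
eef_rot: [-0.664, 0.748, -0.0, -0.0]
ft_force: [-0.7, -0.0, -0.1]
width: 0.0803
time: 4.75
ee_pos: [0.6462, -0.1666, 0.1752]
eef_rot: [-0.664, 0.748, -0.0, 0.0]
ft_force: [-0.6, 0.1, -0.5]
width: 0.0487
time: 5.17
ee_pos: [0.6462, -0.1665, 0.1751]
eef_rot: [-0.664, 0.748, -0.0, 0.0]
ft_force: [-0.5, 0.2, 1.1]
width: 0.0436
shift [ 0.0007 -0.0005  0.0011] turn/2 [-0.0001 -0.      0.    ] t 5.1667 q [ 0.48  0.46 -0.42  1.33  0.18  1.39 -1.62] F [-0.5  0.2  1.1]
```

The grip holds at 43.6 mm with no side force. I'll raise it 22 mm.

```bash

python3 -m crank '[{"x":0,"y":0,"z":-0.006,"ax":0,"ay":0,"az":0,"claw":1},{"x":0,"y":0,"z":-0.012,"ax":0,"ay":0,"az":0,"claw":1},{"x":0,"y":0,"z":-0.018,"ax":0,"ay":0,"az":0,"claw":1},{"x":0,"y":0,"z":-0.022,"ax":0,"ay":0,"az":0,"claw":1},{"x":0,"y":0,"z":-0.022,"ax":0,"ay":0,"az":0,"claw":1}]' 30
python3 -m crank '[{"x":0,"y":0,"z":0,"ax":0,"ay":0,"az":0,"claw":1},{"x":0,"y":0,"z":0,"ax":0,"ay":0,"az":0,"claw":1},{"x":0,"y":0,"z":0,"ax":0,"ay":0,"az":0,"claw":1},{"x":0,"y":0,"z":0,"ax":0,"ay":0,"az":0,"claw":1},{"x":0,"y":0,"z":0,"ax":0,"ay":0,"az":0,"claw":1}]' 30
python3 - <<'E'
from h import *
b=camera("side")["color"][90:240,200:350]
cv2.imwrite("pics/p6.png",cv2.resize(b,(600,600),interpolation=2))
E
```

```text
time: 5.58
ee_pos: [0.6462, -0.1666, 0.1983]
eef_rot: [-0.664, 0.748, -0.0, 0.0]
ft_force: [-2.7, 0.6, 0.7]
width: 0.0438
time: 6.0
ee_pos: [0.6462, -0.1666, 0.1968]
eef_rot: [-0.664, 0.748, 0.0, -0.0]
ft_force: [0.0, -0.3, -1.0]
width: 0.0434
```

View pics/p6.png

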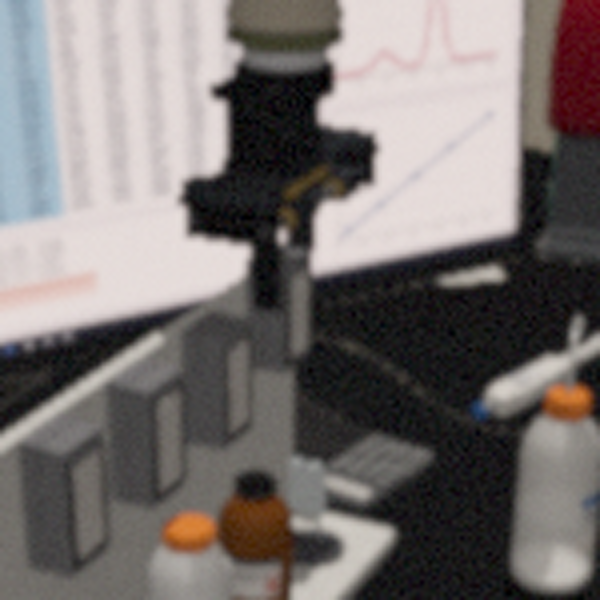

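The holder's bottom edge rose from row 395 to about 368, which is 22 mm, and the load is about 1 N. I'll draw it off along tool +y (the stand's -x).

```bash

python3 -m crank '[{"x":0,"y":0.005,"z":0,"ax":0,"ay":0,"az":0,"claw":1},{"x":0,"y":0.01,"z":0,"ax":0,"ay":0,"az":0,"claw":1},{"x":0,"y":0.015,"z":0,"ax":0,"ay":0,"az":0,"claw":1},{"x":0,"y":0.02,"z":0,"ax":0,"ay":0,"az":0,"claw":1},{"x":0,"y":0.025,"z":0,"ax":0,"ay":0,"az":0,"claw":1}]' 30
python3 -m crank '[{"x":0,"y":0.01,"z":0,"ax":0,"ay":0,"az":0,"claw":1},{"x":0,"y":0.02,"z":0,"ax":0,"ay":0,"az":0,"claw":1},{"x":0,"y":0.03,"z":0,"ax":0,"ay":0,"az":0,"claw":1},{"x":0,"y":0.04,"z":0,"ax":0,"ay":0,"az":0,"claw":1},{"x":0,"y":0.045,"z":0,"ax":0,"ay":0,"az":0,"claw":1}]' 30
python3 to.py .4397 .1407 .26 .112
```

```text
time: 6.57
ee_pos: [0.6207, -0.1635, 0.1972]
eef_rot: [-0.664, 0.748, -0.0, -0.0]
ft_force: [-0.1, 0.0, -1.8]
width: 0.0439
time: 6.98
ee_pos: [0.5755, -0.1583, 0.1974]
eef_rot: [-0.664, 0.748, -0.0, -0.0]
ft_force: [-0.5, 0.5, -0.9]
width: 0.0438
shift [-0.2806  0.1705 -0.0628] turn/2 [-1.000e-04 -3.000e-04 -1.157e-01] t 6.9833 q [ 0.54  0.29 -0.43  1.5   0.12  1.37 -1.59] F [-0.5  0.5 -0.9]
```

```bash

python3 -m crank '[{"x":-0.02,"y":0.015,"z":0,"ax":0,"ay":0,"az":-0.02,"claw":1},{"x":-0.05,"y":0.035,"z":0,"ax":0,"ay":0,"az":-0.045,"claw":1},{"x":-0.08,"y":0.055,"z":0,"ax":0,"ay":0,"az":-0.07,"claw":1},{"x":-0.11,"y":0.075,"z":0,"ax":0,"ay":0,"az":-0.095,"claw":1},{"x":-0.14,"y":0.09,"z":0,"ax":0,"ay":0,"az":-0.116,"claw":1}]' 30
python3 to.py .436 .14 .197 .112
```

```text
time: 7.4
ee_pos: [0.5025, -0.0072, 0.1972]
eef_rot: [0.747, -0.665, 0.0, 0.0]
ft_force: [1.0, 0.3, -0.4]
width: 0.0441
shift [-1.538e-01  4.910e-02  1.000e-04] turn/2 [-0.0002 -0.0004  0.0016] t 7.4 q [ 0.46  0.09 -0.56  1.73  0.05  1.33 -1.57] F [ 1.   0.3 -0.4]
```

```bash

python3 -m crank '[{"x":-0.035,"y":0.012,"z":0,"ax":0,"ay":0,"az":0,"claw":1},{"x":-0.07,"y":0.024,"z":0,"ax":0,"ay":0,"az":0,"claw":1},{"x":-0.105,"y":0.035,"z":0,"ax":0,"ay":0,"az":0,"claw":1},{"x":-0.135,"y":0.044,"z":0,"ax":0,"ay":0,"az":0,"claw":1},{"x":-0.154,"y":0.049,"z":0,"ax":0,"ay":0,"az":0,"claw":1}]' 30
python3 -m crank '[{"x":0,"y":0,"z":0.02,"ax":0,"ay":0,"az":0,"claw":1},{"x":0,"y":0,"z":0.04,"ax":0,"ay":0,"az":0,"claw":1},{"x":0,"y":0,"z":0.06,"ax":0,"ay":0,"az":0,"claw":1},{"x":0,"y":0,"z":0.08,"ax":0,"ay":0,"az":0,"claw":1},{"x":0,"y":0,"z":0.095,"ax":0,"ay":0,"az":0,"claw":1}]' 30
python3 - <<'E'
from h import *
b=camera("side")["color"][170:320,230:380]
cv2.imwrite("pics/p7.png",cv2.resize(b,(600,600),interpolation=2))
f=lambda P:(proj("side",P)-[230,170])*4
s=r.read_state();q=[.4497,.0523,.112]
h=s["ee_pos"]+R.from_quat(s["eef_rot"]).apply([.0007,-.0034,0]);zb=s["ee_pos"][2]-.0131
for z in(0,.09):print(f(w([h[0],h[1],.112],np.array([[-.017,.022,zb+z],[-.017,-.022,zb+z],[.017,.022,zb+z]]))).round().tolist())
print("mat",f(w(q,np.array([[.037,.124,.007],[.037,.054,.007],[-.037,.054,.007],[-.037,.124,.007]]))).round().tolist())
E
python3 to.py .436 .14 .022 .112
```

```text
time: 7.82
ee_pos: [0.4362, 0.1423, 0.1975]
eef_rot: [0.747, -0.665, 0.001, -0.0]
ft_force: [0.9, 1.1, -2.2]
width: 0.0437
time: 8.23
ee_pos: [0.4373, 0.1387, 0.1007]
eef_rot: [0.746, -0.666, 0.0, 0.0]
ft_force: [-0.6, 0.2, -2.2]
width: 0.0438
[[327.0, 436.0], [337.0, 393.0], [272.0, 428.0]]
[[336.0, 312.0], [346.0, 272.0], [278.0, 304.0]]
mat [[232.0, 542.0], [253.0, 472.0], [363.0, 489.0], [350.0, 561.0]]
shift [-0.0013  0.0009  0.0797] turn/2 [ 0.0008 -0.0001  0.0005] t 8.3833 q [ 0.3   0.08 -0.72  1.95  0.06  1.13 -1.91] F [ 0.6 -0.5 -0.3]
```

View pics/p7.png

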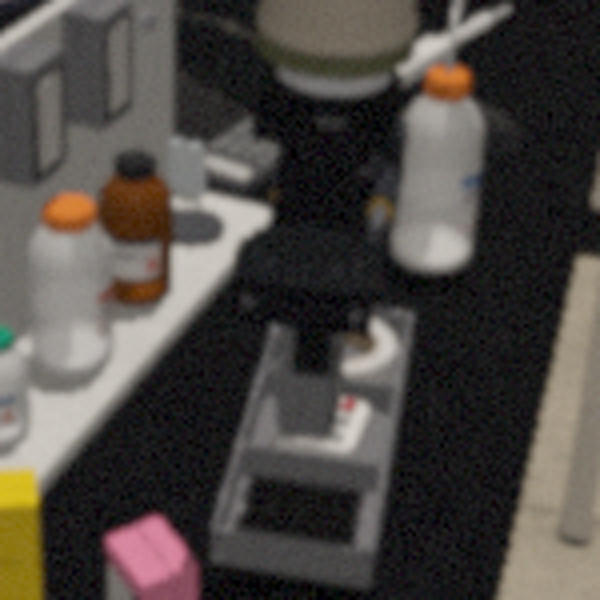

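The holder's bottom corners, at (275,428) and (332,435), match the prediction of (272,428) and (327,436). It hangs upright and in line with the mat, so I'll lower it and slow down near contact.

```bash

python3 -m crank '[{"x":0,"y":0,"z":0.016,"ax":0,"ay":0,"az":0,"claw":1},{"x":0,"y":0,"z":0.032,"ax":0,"ay":0,"az":0,"claw":1},{"x":0,"y":0,"z":0.048,"ax":0,"ay":0,"az":0,"claw":1},{"x":0,"y":0,"z":0.062,"ax":0,"ay":0,"az":0,"claw":1},{"x":0,"y":0,"z":0.068,"ax":0,"ay":0,"az":0,"claw":1}]' 30
python3 -m crank '[{"x":0,"y":0,"z":0.002,"ax":0,"ay":0,"az":0,"claw":1},{"x":0,"y":0,"z":0.004,"ax":0,"ay":0,"az":0,"claw":1},{"x":0,"y":0,"z":0.006,"ax":0,"ay":0,"az":0,"claw":1},{"x":0,"y":0,"z":0.008,"ax":0,"ay":0,"az":0,"claw":1},{"x":0,"y":0,"z":0.008,"ax":0,"ay":0,"az":0,"claw":1}]' 30
python3 to.py .436 .14 .020 .112
```

```text
time: 8.8
ee_pos: [0.438, 0.1388, 0.0338]
eef_rot: [0.746, -0.666, 0.0, 0.0]
ft_force: [0.3, -0.4, -2.0]
width: 0.0438
time: 9.22
ee_pos: [0.4381, 0.139, 0.0263]
eef_rot: [0.746, -0.666, 0.0, -0.0]
ft_force: [0.2, -0.3, -1.8]
width: 0.0438
shift [-0.0013  0.002   0.0063] turn/2 [-0.0003 -0.0001  0.0004] t 9.2167 q [ 0.26  0.2  -0.71  2.03  0.16  0.97 -1.99] F [ 0.2 -0.3 -1.8]
```

```bash

python3 -m crank '[{"x":0,"y":0,"z":0.001,"ax":0,"ay":0,"az":0,"claw":1},{"x":0,"y":0,"z":0.002,"ax":0,"ay":0,"az":0,"claw":1},{"x":0,"y":0,"z":0.003,"ax":0,"ay":0,"az":0,"claw":1},{"x":0,"y":0,"z":0.004,"ax":0,"ay":0,"az":0,"claw":1},{"x":0,"y":0,"z":0.004,"ax":0,"ay":0,"az":0,"claw":1}]' 30
python3 -m crank '[{"x":0,"y":0,"z":0.0005,"ax":0,"ay":0,"az":0,"claw":1},{"x":0,"y":0,"z":0.001,"ax":0,"ay":0,"az":0,"claw":1},{"x":0,"y":0,"z":0.0015,"ax":0,"ay":0,"az":0,"claw":1},{"x":0,"y":0,"z":0.002,"ax":0,"ay":0,"az":0,"claw":1},{"x":0,"y":0,"z":0.002,"ax":0,"ay":0,"az":0,"claw":1}]' 30
python3 to.py .436 .14 .020 .112
```

```text
time: 9.63
ee_pos: [0.4381, 0.139, 0.0221]
eef_rot: [0.746, -0.666, 0.0, -0.0]
ft_force: [1.2, -0.9, 0.5]
width: 0.0438
time: 10.05
ee_pos: [0.4385, 0.139, 0.022]
eef_rot: [0.746, -0.666, 0.001, 0.0]
ft_force: [-10.6, -4.4, 30.8]
width: 0.0439
shift [-0.0013  0.0024  0.002 ] turn/2 [-0.0004 -0.0007  0.0003] t 10.05 q [ 0.26  0.21 -0.71  2.03  0.16  0.96 -2.  ] F [-10.6  -4.4  30.8]
```

Contact is at reported 0.022. I'll relieve the pressure, then open.

```bash

python3 -m crank '[{"x":0,"y":0,"z":-0.001,"ax":0,"ay":0,"az":0,"claw":1},{"x":0,"y":0,"z":-0.0018,"ax":0,"ay":0,"az":0,"claw":1},{"x":0,"y":0,"z":-0.0018,"ax":0,"ay":0,"az":0,"claw":1},{"x":0,"y":0,"z":-0.0018,"ax":0,"ay":0,"az":0,"claw":1},{"x":0,"y":0,"z":-0.0018,"ax":0,"ay":0,"az":0,"claw":1}]' 30
python3 -m crank '[{"x":0,"y":0,"z":0,"ax":0,"ay":0,"az":0,"claw":-0.1},{"x":0,"y":0,"z":0,"ax":0,"ay":0,"az":0,"claw":-0.3},{"x":0,"y":0,"z":0,"ax":0,"ay":0,"az":0,"claw":-0.6},{"x":0,"y":0,"z":0,"ax":0,"ay":0,"az":0,"claw":-0.8},{"x":0,"y":0,"z":0,"ax":0,"ay":0,"az":0,"claw":-0.8}]' 30
python3 -m crank '[{"x":0,"y":0,"z":0,"ax":0,"ay":0,"az":0,"claw":-0.8},{"x":0,"y":0,"z":0,"ax":0,"ay":0,"az":0,"claw":-0.8},{"x":0,"y":0,"z":0,"ax":0,"ay":0,"az":0,"claw":-0.8},{"x":0,"y":0,"z":0,"ax":0,"ay":0,"az":0,"claw":-0.8},{"x":0,"y":0,"z":0,"ax":0,"ay":0,"az":0,"claw":-0.8}]' 30
```

```text
time: 10.47
ee_pos: [0.4381, 0.139, 0.0221]
eef_rot: [0.746, -0.666, 0.0, -0.0]
ft_force: [-0.9, -0.5, 6.9]
width: 0.0437
time: 10.88
ee_pos: [0.4379, 0.139, 0.0217]
eef_rot: [0.746, -0.666, -0.0, 0.0]
ft_force: [-0.8, -1.2, -0.2]
width: 0.0669
time: 11.3
ee_pos: [0.4379, 0.139, 0.0218]
eef_rot: [0.746, -0.666, 0.0, 0.0]
ft_force: [0.1, -0.6, -0.7]
width: 0.078
```

Released. I'll rise straight up, then back away.

```bash

python3 -m crank '[{"x":0,"y":0,"z":-0.01,"ax":0,"ay":0,"az":0,"claw":-0.8},{"x":0,"y":0,"z":-0.03,"ax":0,"ay":0,"az":0,"claw":-0.8},{"x":0,"y":0,"z":-0.06,"ax":0,"ay":0,"az":0,"claw":-0.8},{"x":0,"y":0,"z":-0.09,"ax":0,"ay":0,"az":0,"claw":-0.8},{"x":0,"y":0,"z":-0.12,"ax":0,"ay":0,"az":0,"claw":-0.8}]'
python3 -m crank '[{"x":0,"y":0,"z":-0.03,"ax":0,"ay":0,"az":0,"claw":-0.8},{"x":0,"y":0,"z":-0.06,"ax":0,"ay":0,"az":0,"claw":-0.8},{"x":0,"y":0,"z":-0.09,"ax":0,"ay":0,"az":0,"claw":-0.8},{"x":0,"y":0,"z":-0.1,"ax":0,"ay":0,"az":0,"claw":-0.8},{"x":0,"y":0,"z":-0.1,"ax":0,"ay":0,"az":0,"claw":-0.8}]'
python3 - <<'E'
from h import *
a=C["top"]["color"][120:290,180:390];b=C["side"]["color"][150:330,180:360]
cv2.imwrite("pics/p8.png",np.hstack([cv2.resize(b,(400,400),interpolation=2),cv2.resize(a,(400,324),interpolation=2)[:,:] if 0 else cv2.copyMakeBorder(cv2.resize(a,(400,324),interpolation=2),0,76,0,0,cv2.BORDER_CONSTANT)]))
print(r.read_state()["ee_pos"],r.read_state()["joint_vel"].__abs__().max() if hasattr(r.read_state()["joint_vel"],"max") else 0)
E
```

```text
time: 11.72
ee_pos: [0.4375, 0.1393, 0.1439]
eef_rot: [0.746, -0.666, -0.0, -0.0]
ft_force: [1.1, -0.2, -0.5]
width: 0.0785
time: 12.13
ee_pos: [0.4391, 0.1397, 0.2451]
eef_rot: [0.746, -0.666, 0.002, -0.002]
ft_force: [0.0, 0.8, -0.8]
width: 0.0784
[0.43771746 0.13900777 0.24169204] 0.029773588110594322
```

View pics/p8.png

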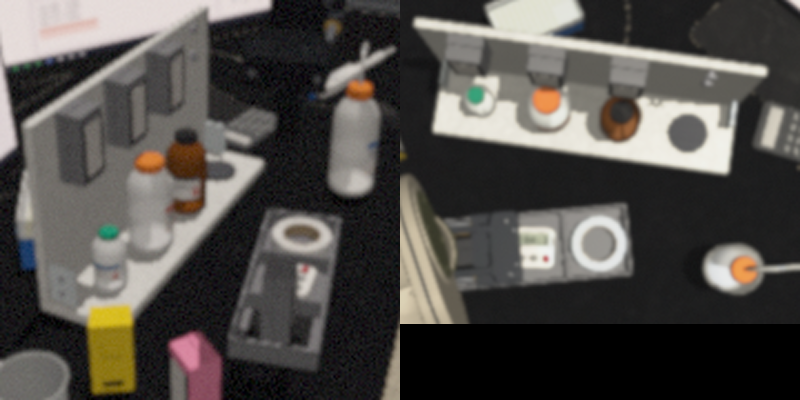

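```bash
python3 -c "
from bench import close_job;print(close_job())"
```

```text
the job is handed in; nothing more can be done
None
```

I took down the label holder over the disc (`holder0`, y = -150 mm) and stood it upright on the mat in the empty tray compartment. To get it off I raised it 22 mm and drew it 70 mm clear of the studs. I handed the job in at about 12 s of robot time, with the gripper well above everything.

**Last check:** the final side picture shows the holder standing upright in the tray. In the two views the bare studs are visible over the disc, the other three holders still hang, and the bottles, timer, tape roll and wash bottle look unmoved.

**What disagreed:**
- **Tool height:** the pictures showed the gripper about 38 mm higher than its reported position. I set the grasp height from the pictures. The offset stayed the same from grasp to placing, and contact with the mat came within about 2 mm of the expected height.
- **Contact force:** setting the holder down briefly reached about 31 N on the wrist. I eased it to about 7 N before opening the gripper.
- **Final top view:** the arm and gripper covered the holder in that picture, so its upright stance was confirmed from the side view only.

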